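Fit the anti-scale cartridge in a steam station's tank and shut the flap

ROBOT

A 6-joint arm with a two-finger parallel gripper is mounted at the origin on the work surface. World frame = base frame: x ahead of the robot, y to its left, z up, the work surface at z = 0. Lengths are in mm, angles in degrees, forces in N, time in s.
With the tool pointing down it reaches from about 400 to 925 mm from the base axis. Payload 12.5 kg.
Tool frame: the origin (TCP) lies at the very end of the fingers, on their centre line; the grasp point (between the pads) lies arm.grip_point_offset behind it (arm.grip_point_offset is the distance from the TCP to the grasp point, in mm); z points along the fingers, y is the direction in which the jaws open and shut (so a half turn about z gives the same grasp; the last joint's range is limited). The gripper opens to 95 mm and grips with 3 to 60 N. Pads are 20 mm wide; open, the fingers measure 119 mm over their backs; the gripper's body (75 mm by 180 mm) begins 59 mm behind the grasp point.
Start: joints at [-79.274, 28.126, 89.318, -0, 62.55, -6.05], TCP at [180.42, -598.413, 192.561] pointing down, gripper open.
Joint ranges: [-177.58, 177.58], [-47.91, 125.51], [2.72, 160], [-65.01, 245.01], [3.68, 167.84], [-153.87, 153.87]. Speed limits (degrees/s): [127.2, 127.2, 159.86, 180, 180, 180].

INTERFACE

Orientations are given as [roll, pitch, yaw] about the fixed x, y, z axes, in that order (R = Rz(yaw) Ry(pitch) Rx(roll)).
In Python, from station import arm gives the robot as it stands. The module is installed in compiled form; this text tells all that it offers.
- The arm moves only by the tool drive_tool, never from a script. Its argument "increments" is a list of rows, each a list of 7 numbers: the opening, from 0 (shut) to 1 (fully open), then the shift along the tool's x, y, z in m, then the turn, a rotation vector about the tool's x, y, z in rad. A call has 1 to 5 rows; each row is the pose to reach, as a shift and turn from the pose commanded when the call began, along the tool's axes at that moment; what a row does not reach only later rows make up. A row lasts 1/10 s, in which the tool goes at most 50 mm and 8.59 degrees, less where a joint would pass 70% of its speed; a pose out of reach is approached as far as the arm can. A call with a gripper value outside its range is refused whole. The fingers move at their own pace and stop on an object; "force" is the grip in N (left out, the last holds). Time passes only in rows, so rows that repeat a pose let the fingers close. It gives the time, the measured TCP pose, the force and the opening at its end, in the units of the state.
- arm.get_obs(): the state, without advancing time (a new reading comes with each control period).
- arm.capture(name): name is "scene" or "top" or "wrist"; returns a dict with "pixels" (480x640x3 uint8, red, green, blue), "camera_matrix" (3x3 intrinsics, pixels), "R" (3x3) and "t" (3): a world point X has camera coordinates R X + t. Camera axes: x right, y down, z forward; pixel columns grow to the right and rows downward; lengths in mm; the calibration is good to about 2 mm. The wrist camera is an equidistant fisheye: a pixel r from the principal point sees the ray r / f radians off the axis. A picture is of the moment at which its call begins. There is no depth.
- arm.close_job(): hands the job in, once; it reports no verdict.
The state is a dict: "clock": time; "qpos": joint angles; "dq": joint speeds; "tau": joint torques, N m; "ee_pos": TCP position; "orientation": TCP orientation; "contact_force": force on the tool from outside, world axes, zero at the start; "torque": the same for the moment, N m; "gripper_width": finger opening in mm.
Only numpy, scipy, OpenCV 4.12 (cv2) and the standard library are available. Lean on these libraries where they do the work, as an engineer would, in place of code of your own. Each camera call takes 0.05 s, during which the arm holds its last target. There are 200 camera calls.

TASK

The steam ironing station on the repair table needs its new anti-scale cartridge. Take the shorter of the two white cartridges, find the socket in the floor of the open water tank with its spigot, press it straight down until it is fully home and nothing stands above the tank's rim, and then swing the tank's lid fully shut. Leave the taller cartridge, the tools and the screw tin where they are.

Things in the scene. Friction and masses are not known exactly. Their poses are not given: they have to be found in the camera images.
- cartridge_center (a point): Centre of the shorter white cartridge, 55 mm above its foot; z runs up along it. It stands upright, spigot down. Round, 110 mm tall, about 0.13 kg. From the foot up: plain sharp-edged spigot 32 mm across, 25 mm long; body 50 mm across (25 to 70 mm above the foot); neck 30 mm across (70 to 110 mm), flat on top, to grip from above.
- tall_cartridge_center (a point): Centre of the taller white cartridge, 70 mm above its foot: same shape and diameters, 140 mm tall, for another model. Stands upright on the table. Not to be moved. The two may stand in each other's place.
- seat (a point): Nominal centre of the socket's mouth, 54 mm above the table; z up, x along the lid's hinge line, y away from the hinge. Plain blind bore without chamfer, 33.6 mm across, 28 mm deep, in the flat top of a white boss, 80 mm square, on the tank floor. The boss is fitted with play: the true bore is up to 5 mm off this point in x and up to 5 mm in y, to be found by touch; it does not shift.
- station: The ironing station with its cover off; axes as the seat's, origin on the table straight below the seat. It does not move. In the bore, from about 7 mm depth a sprung seal grips the spigot: it needs pressing with 5 to 20 N and does not sink in by itself. Fully home, the 50 mm body's shoulder rests on the boss: centre 30 mm above the seat, top 85 mm above it, 6 mm below the rim.
- tank_rim (a point): Centre of the clear tank's open mouth, straight above the seat, 145 mm above the table. Tank 180 mm along x, 140 mm along y outside, walls 4 mm. The black base is 230 mm along x; on the hinge side it carries the open works (boiler, pump, board), up to 126 mm above the table, and ends 310 mm from the tank's centre along -y.
- lid_hinge (a point): Middle of the lid's hinge line, at rim height, 70 mm from the tank's centre along -y; axes as the seat's. The grey lid is a flat plate 186 mm along the hinge line and 5 to 7 mm thick, reaching 146 mm from the hinge (157 mm at the small tab in the middle of its free edge).
- lid (a joint): Lid angle in rad: 0 shut flat on the rim, 1.57 upright, up to 2.2 leaning back over the works. Starts open, at about 1.8 to 2.15. Its stiff hinge keeps it where it is left; 1 to 2 N at the free edge moves it.
- multimeter: Red and black multimeter lying on the table, 181 x 84 x 49 mm, origin at the middle of its underside. Not to be moved.
- screwdriver: Red insulated screwdriver, 200 mm, 28 mm thick, lying; origin under its middle, x along it to the tip. Not to be moved.
- long_screwdriver: Red insulated screwdriver, 240 mm, 28 mm thick, lying; origin under its middle, x along it to the tip. Not to be moved.
- brush: Flat dusting brush lying between the cartridges, 145 mm long, 36 mm wide, 11 mm high, origin under its middle, x towards the bristles. Not to be moved.
- screw_tin: Small open aluminium screw tin, 72 mm across, 22 mm high, origin at the centre of its underside. Not to be moved.
Not all that is in view belongs to the job. Leave any black or red look-alike of the part that bears cartridge_center alone.

How it is judged:
By the outcome, as a careful person would: the job done as asked, in the order asked, and still so for the second after the job is handed in, with the robot touching nothing.
It also fails if it takes over 72 s, if anything falls off the work surface, if the arm or the gripper's body presses on something with over 40 N, if the wrist force passes 120 N, or if a joint passes its speed limit or range.

## Working session

There is one attempt and no reset: what is moved stays moved. The work goes in short steps, Python scripts to look and compute and a tool call to move; the robot and the scene stay as the last step left them, time stands still between calls to the robot, and variables do not carry over. Pictures are saved under pics/ and viewed, about 8 in all and at most 12, crops included, and the job is handed in when it is done.

Besides the shell and the picture viewer there is one more tool, called after ">>>" as name([rows], argument=value, ...), one row to a line, values as JSON. drive_tool: Moves the arm, as the interface text tells. Its arguments: {"type":"object","properties":{"increments":{"type":"array","items":{"type":"array","items":{"type":"number"}}},"force":{"type":"number"}},"required":["increments"]}

```bash
mkdir -p pics; cat > h.py <<'E'
import numpy as np, cv2
from station import arm
def cap(n,f):
    c=arm.capture(n); cv2.imwrite('pics/'+f,c['pixels'][:,:,::-1]); np.savez('pics/'+f+'.npz',**{k:np.array(v) for k,v in c.items()}); return c
def load(f): return dict(np.load('pics/'+f+'.npz'))
def ray(c,u,v,fish=False):
    K=c['camera_matrix']; x=(u-K[0,2])/K[0,0]; y=(v-K[1,2])/K[1,1]
    if fish:
        r=np.hypot(x,y); d=np.array([x/r*np.sin(r),y/r*np.sin(r),np.cos(r)]) if r>1e-9 else np.array([0,0,1.])
    else: d=np.array([x,y,1.])
    R=c['R']; return -R.T@c['t'], R.T@d/np.linalg.norm(d)
def onz(c,u,v,z,fish=False):
    o,d=ray(c,u,v,fish); return o+d*(z-o[2])/d[2]
def two(a,b):
    (o1,d1),(o2,d2)=a,b
    s=np.linalg.lstsq(np.c_[d1,-d2],o2-o1,rcond=None)[0]; p=o1+s[0]*d1;q=o2+s[1]*d2
    return (p+q)/2,np.linalg.norm(p-q)
def proj(c,X):
    p=c['camera_matrix']@(c['R']@np.array(X,float)+c['t']); return p[:2]/p[2]
E
python3 - <<'E'
from h import *
for n in('scene','top'):
    c=cap(n,n+'0.png'); print(n,c['camera_matrix'].tolist(),(-c['R'].T@c['t']).round(),c['R'].round(2).tolist())
print(arm.get_obs(),arm.grip_point_offset)
a=cv2.imread('pics/scene0.png');b=cv2.imread('pics/top0.png')
E
```

```text
scene [[546.7958617508276, 0.0, 312.302146296172], [0.0, 546.7958617508276, 229.45712535015298], [0.0, 0.0, 1.0]] [1234.  -72.  804.] [[0.27, 0.96, 0.01], [0.65, -0.17, -0.74], [-0.71, 0.21, -0.67]]
top [[558.7636747743333, 0.0, 315.5790851268402], [0.0, 558.7636747743333, 237.79460082728122], [0.0, 0.0, 1.0]] [ 386.  154. 1379.] [[0.03, -1.0, 0.02], [-1.0, -0.03, -0.07], [0.07, -0.02, -1.0]]
{'clock': 0.1, 'qpos': array([-7.92740548e+01,  2.81599797e+01,  8.93463466e+01,  2.73488774e-03,
        6.25506014e+01, -6.05069901e+00]), 'dq': array([-0.1489943 , -0.00191697, -0.21269509,  0.01038344,  0.0551735 ,
       -0.05781521]), 'tau': array([ 7.92476640e-04, -6.13623619e+01, -2.58605880e+01,  6.94141164e-02,
        4.70363908e-02, -5.83844644e-05]), 'ee_pos': array([ 180.38720031, -598.15274342,  192.02966816]), 'orientation': array([-1.79943645e+02, -8.41289631e-03,  1.67753781e+01]), 'contact_force': array([0.54462097, 1.00328289, 0.06386263]), 'torque': array([ 0.00836638, -0.01726601,  0.00580193]), 'gripper_width': 95.43526214876218} 18.8
```

View pics/scene0.png

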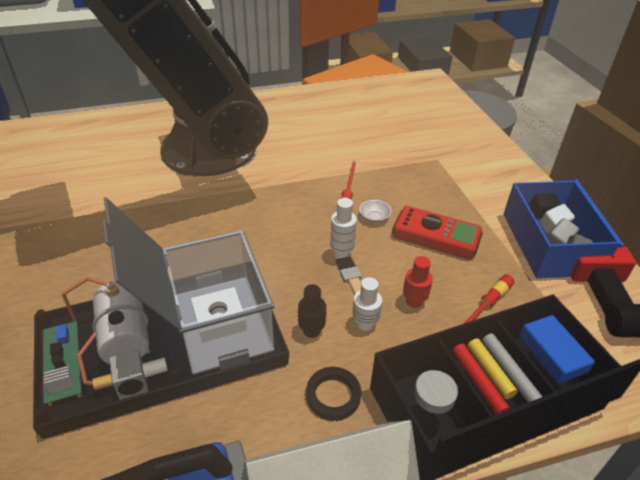

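View pics/top0.png

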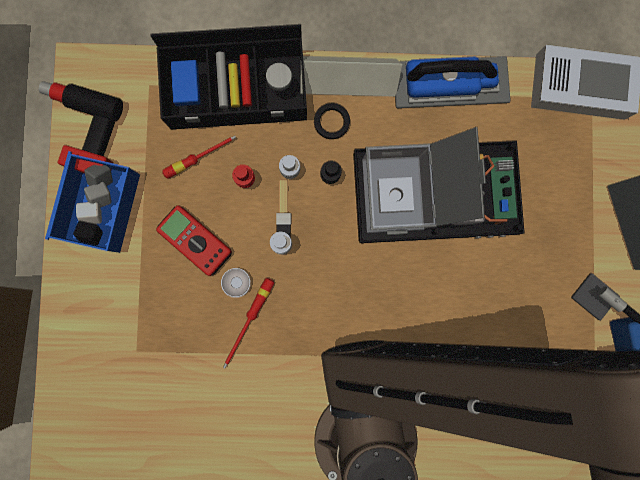

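The scene view shows white cartridges at about (344,230) and (367,305), and the tank boss and bore at about (217,307). In the top view the necks are at (280,240) and (289,163) and the bore is at (396,195). I'll crop in and triangulate.

```bash
python3 - <<'E'
from h import *
s=load('scene0.png');t=load('top0.png')
for n,a,b in(('A',(345,204),(279.5,240)),('B',(370,285.5),(289,163)),('bore',(217.5,307.5),(396,194.5))):
    X,e=two(ray(s,*a),ray(t,*b)); print(n,X.round(1),e.round(1))
a=cv2.imread('pics/scene0.png')[185:385,90:390];b=cv2.imread('pics/top0.png')[120:250,265:525]
a=cv2.resize(a,None,fx=2.6,fy=2.6,interpolation=cv2.INTER_CUBIC)
b=cv2.resize(b,None,fx=3,fy=3,interpolation=cv2.INTER_CUBIC)
cv2.imwrite('pics/ca.png',a);cv2.imwrite('pics/cb.png',b)
E
```

```text
A [470.2 213.4 138.1] 0.0
B [651.7 199.8 103.7] 2.7
bore [592.4 -57.8  56.3] 0.0
```

View pics/ca.png

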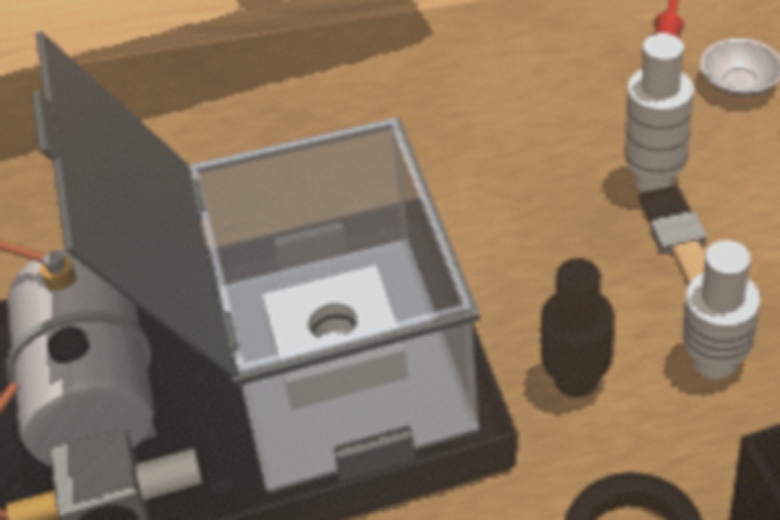

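View pics/cb.png

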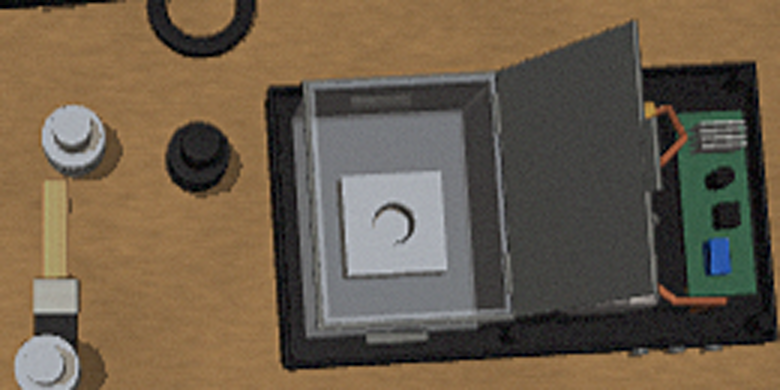

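The top of B triangulates to z of about 104 and A to about 138, so B, at (652,200), is the shorter cartridge. Next is the station geometry, plus a planner that prints move numbers.

```bash
cat >> h.py <<'E'
from scipy.spatial.transform import Rotation as Ro
def plan(tgt,rpy=None):
    o=arm.get_obs(); R0=Ro.from_euler('xyz',o['orientation'],degrees=True)
    d=R0.inv().apply(np.array(tgt)-o['ee_pos'])/1000
    rv=(R0.inv()*Ro.from_euler('xyz',rpy,degrees=True)).as_rotvec() if rpy is not None else np.zeros(3)
    print('pose',o['ee_pos'].round(1),o['orientation'].round(2),'F',o['contact_force'].round(1),'w',o['gripper_width'].round(1),'t',o['clock'])
    print('shift',d.round(4),'turn',rv.round(4)); return d,rv
E
python3 - <<'E'
from h import *
s=load('scene0.png');t=load('top0.png')
rs=[(193,168),(397,123),(477,315),(235,375)]
P=np.array([onz(s,90+x/2.6,185+y/2.6,145)[:2] for x,y in rs]);print('rim scene',P.round(1).tolist(),P.mean(0))
rt=[(308,82),(495,73),(511,318),(309,336)]
Q=np.array([onz(t,265+x/3,120+y/3,145)[:2] for x,y in rt]);print('rim top',Q.round(1).tolist(),Q.mean(0))
bs=[(263,293),(380,266),(397,323),(280,358)]
print('boss scene',[onz(s,90+x/2.6,185+y/2.6,54)[:2].round(1).tolist() for x,y in bs])
bt=[(342,178),(440,171),(446,269),(347,278)]
B=np.array([onz(t,265+x/3,120+y/3,54)[:2] for x,y in bt]);print('boss top',B.round(1).tolist(),B.mean(0))
print('bore',onz(s,90+333/2.6,185+319/2.6,54),onz(t,265+393/3,120+223/3,54))
# cartridge top in each at z=110
print('B',onz(s,370,285.5,110),onz(t,289,163,110), onz(t,265+72/3,120+132/3,110))
plan([180.4,-598,340])
plan([652,200,260],[180,0,88])
E
```

```text
rim scene [[516.9, -129.4], [507.6, 8.7], [688.3, 24.8], [696.0, -118.9]] [602.17641419 -53.7173427 ]
rim top [[683.5, 21.8], [694.6, -118.5], [510.4, -132.4], [492.9, 17.4]] [595.31134985 -52.93800754]
boss scene [[555.6, -100.0], [551.7, -18.0], [605.7, -15.6], [615.2, -95.4]]
boss top [[628.3, -16.7], [636.3, -95.2], [557.4, -101.1], [547.9, -22.1]] [592.47255972 -58.76916267]
bore [591.11161423 -56.8332044   54.        ] [593.1723429  -58.13376606  54.        ]
B [657.23941393 198.66846624 110.        ] [649.94766603 198.32759874 110.        ] [647.62282795 198.25954617 110.        ]Traceback (most recent call last):
  File "<stdin>", line 14, in <module>
  File "h.py", line 25, in plan
    print('pose',o['ee_pos'].round(1),o['orientation'].round(2),'F',o['contact_force'].round(1),'w',o['gripper_width'].round(1),'t',o['clock'])
                                                                                                    ^^^^^^^^^^^^^^^^^^^^^^^^
AttributeError: 'float' object has no attribute 'round'
```

>>> drive_tool([
  [1,0,0,-0.05,0,0,0],
  [1,0,0,-0.1,0,0,0],
  [1,0,0,-0.15,0,0,0],
  [1,0,0,-0.18,0,0,0],
  [1,0,0,-0.18,0,0,0],
])

```text
clock: 0.6
ee_pos: [180.6, -599.2, 377.0]
orientation: [179.6, 0.0, 16.8]
contact_force: [-0.6, -0.4, -0.1]
gripper_width: 95.1
```

```bash
sed -i "s/o\['gripper_width'\].round(1)/round(o['gripper_width'],1)/" h.py; python3 - <<'E'
from h import *
plan([651,199,300],[180,0,94.5])
E
```

```text
pose [ 180.6 -599.2  377. ] [1.796e+02 4.000e-02 1.678e+01] F [-0.6 -0.4 -0.1] w 95.1 t 0.6
shift [ 0.6808 -0.6289  0.0721] turn [ 0.0054  0.0054 -1.3565]
```

>>> drive_tool([
  [1,0.0367,-0.0339,0,0,0,0],
  [1,0.0734,-0.0678,0,0,0,0],
  [1,0.11,-0.1017,0,0,0,0],
  [1,0.1468,-0.1356,0,0,0,0],
  [1,0.1835,-0.1695,0,0,0,0],
])

```text
clock: 1.1
ee_pos: [307.6, -381.1, 371.3]
orientation: [-179.9, 0.0, 16.8]
contact_force: [1.3, 0.0, 0.5]
gripper_width: 94.9
```

>>> drive_tool([
  [1,0.0367,-0.0339,0,0,0,0],
  [1,0.0734,-0.0678,0,0,0,0],
  [1,0.11,-0.1017,0,0,0,0],
  [1,0.1468,-0.1356,0,0,0,0],
  [1,0.1835,-0.1695,0,0,0,0],
])

```text
clock: 1.6
ee_pos: [434.3, -165.8, 371.5]
orientation: [-180.0, 0.1, 16.8]
contact_force: [0.4, -1.1, 0.1]
gripper_width: 95.0
```

>>> drive_tool([
  [1,0.0367,-0.0339,0,0,0,0],
  [1,0.0734,-0.0678,0,0,0,0],
  [1,0.11,-0.1017,0,0,0,0],
  [1,0.1468,-0.1356,0,0,0,0],
  [1,0.1835,-0.1695,0,0,0,0],
])

```text
clock: 2.1
ee_pos: [561.1, 49.5, 371.3]
orientation: [-180.0, 0.1, 16.8]
contact_force: [0.7, -0.8, 0.8]
gripper_width: 95.4
```

>>> drive_tool([
  [1,0.0367,-0.0339,0,0,0,0],
  [1,0.0734,-0.0678,0,0,0,0],
  [1,0.11,-0.1017,0,0,0,0],
  [1,0.13,-0.12,0.03,0,0,0],
  [1,0.13,-0.12,0.072,0,0,0],
])

```text
clock: 2.6
ee_pos: [651.7, 203.0, 298.5]
orientation: [-180.0, -0.1, 16.9]
contact_force: [0.6, -0.5, -0.2]
gripper_width: 95.2
```

>>> drive_tool([
  [1,0,0,0,0,0,-0.14],
  [1,0,0,0,0,0,-0.28],
  [1,0,0,0,0,0,-0.42],
  [1,0,0,0,0,0,-0.56],
  [1,0,0,0,0,0,-0.7],
])

```text
clock: 3.1
ee_pos: [650.2, 199.7, 298.8]
orientation: [-179.9, 0.1, 57.2]
contact_force: [-0.6, 0.6, -0.6]
gripper_width: 95.3
```

>>> drive_tool([
  [1,0,0,0,0,0,-0.14],
  [1,0,0,0,0,0,-0.28],
  [1,0,0,0,0,0,-0.42],
  [1,0,0,0,0,0,-0.56],
  [1,0,0,0,0,0,-0.657],
])

```text
clock: 3.6
ee_pos: [650.1, 199.7, 298.9]
orientation: [-179.9, 0.0, 94.8]
contact_force: [0.4, -0.7, 0.0]
gripper_width: 95.2
```

```bash
python3 - <<'E'
from h import *
c=cap('wrist','w1.png'); print(c['camera_matrix'],(-c['R'].T@c['t']).round(1))
def pf(c,X):
    x=c['R']@np.array(X,float)+c['t']; th=np.arctan2(np.hypot(x[0],x[1]),x[2]); K=c['camera_matrix']; return K[0,0]*th*x[:2]/np.hypot(x[0],x[1])+K[:2,2]
print(pf(c,[650,199,110]))
E
```

```text
[[371.64829954   0.         322.12621731]
 [  0.         371.64829954 241.96025837]
 [  0.           0.           1.        ]] [644.6 280.  491.9]
[321.69798725 213.55945483]
```

View pics/w1.png

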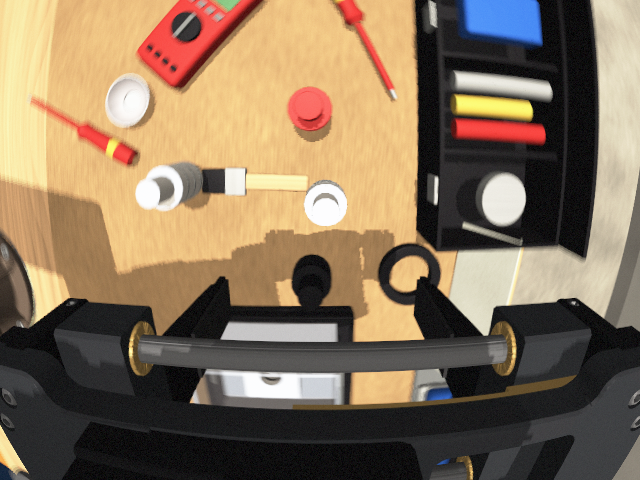

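The wrist view shows the short cartridge at about (325,204), with its neck top near (327,208), and the tall one at about (150,193). I'll enlarge it.

```bash
python3 - <<'E'
from h import *
c=load('w1.png')
im=cv2.imread('pics/w1.png')
a=cv2.resize(im[170:240,285:365],None,fx=5,fy=5,interpolation=cv2.INTER_CUBIC)
s=cv2.resize(cv2.imread('pics/scene0.png')[270:340,340:400],None,fx=5,fy=5,interpolation=cv2.INTER_CUBIC)
t=cv2.resize(cv2.imread('pics/top0.png')[140:190,265:315],None,fx=7,fy=7,interpolation=cv2.INTER_CUBIC)
L=[cv2.resize(x,None,fx=350/x.shape[0],fy=350/x.shape[0]) for x in(s,t)]
L=[a]+[x for x in L]; w=sum(x.shape[1] for x in L); print([x.shape for x in L])
o=np.zeros((350,w,3),np.uint8);k=0
for x in L: o[:x.shape[0],k:k+x.shape[1]]=x;k+=x.shape[1]
cv2.imwrite('pics/m.png',o[:, :]) ; cv2.imwrite('pics/m.png',cv2.resize(o,None,fx=.75,fy=.75))
E
```

```text
[(350, 400, 3), (350, 300, 3), (350, 350, 3)]
```

View pics/m.png

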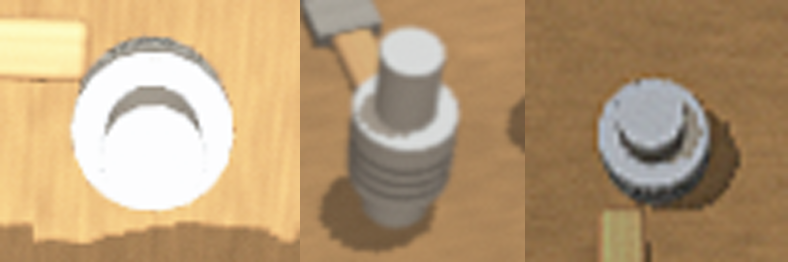

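```bash
python3 - <<'E'
from h import *
c=load('w1.png');s=load('scene0.png');t=load('top0.png')
print(onz(c,325.8,211.3,110,True),onz(c,325.6,204.7,70,True),onz(s,369.9,283.9,110),onz(t,289.2,162.5,110))
print(two(ray(s,369.9,283.9),ray(t,289.2,162.5)),two(ray(c,325.8,211.3,True),ray(s,369.9,283.9)))
plan([653,200,120],[180,0,94.5])
E
```

```text
[654.07956404 201.78052591 110.        ] [654.17456518 201.31873003  70.        ] [653.7336831  199.76398054 110.        ] [651.12392495 197.90268603 110.        ]
(array([651.93935642, 199.18934699, 108.22438627]), np.float64(2.5921605963847933)) (array([653.5903153 , 200.81744354, 109.07253101]), np.float64(1.8328112798853957))
pose [650.1 199.7 298.9] [-1.7987e+02  2.0000e-02  9.5100e+01] F [-0.8 -0.4 -0.8] w 94.6 t 3.65
shift [0.0002 0.0033 0.1789] turn [-0.0023  0.0004  0.0104]
```

>>> drive_tool([
  [1,0.0003,0.0033,0.045,0,0,0.01],
  [1,0.0003,0.0033,0.09,0,0,0.01],
  [1,0.0003,0.0033,0.135,0,0,0.01],
  [1,0.0003,0.0033,0.18,0,0,0.01],
  [1,0.0003,0.0033,0.21,0,0,0.01],
])

```text
clock: 4.15
ee_pos: [652.0, 199.9, 86.2]
orientation: [-179.7, 0.0, 93.8]
contact_force: [0.2, 0.5, 0.8]
gripper_width: 94.8
```

>>> drive_tool([
  [1,0,0,0.008,0,0,0],
  [1,0,0,0.014,0,0,0],
  [1,0,0,0.014,0,0,0],
])

```text
clock: 4.45
ee_pos: [654.1, 200.4, 77.0]
orientation: [180.0, -0.0, 93.9]
contact_force: [0.6, 0.1, -0.7]
gripper_width: 94.8
```

>>> drive_tool([
  [0.2,0,0,0.001,0,0,0],
  [0.2,0,0,0.002,0,0,0],
  [0.2,0,0,0.002,0,0,0],
  [0.2,0,0,0.002,0,0,0],
  [0.2,0,0,0.002,0,0,0],
], force=45)

```text
clock: 4.95
ee_pos: [653.9, 200.4, 74.8]
orientation: [180.0, 0.0, 94.0]
contact_force: [0.0, 0.5, 0.3]
gripper_width: 60.4
```

>>> drive_tool([
  [0.2,0,0,0,0,0,0],
  [0.2,0,0,0,0,0,0],
  [0.2,0,0,0,0,0,0],
  [0.2,0,0,0,0,0,0],
  [0.2,0,0,0,0,0,0],
])

```text
clock: 5.45
ee_pos: [653.8, 200.3, 74.5]
orientation: [-180.0, 0.0, 94.0]
contact_force: [-0.4, -0.1, -0.8]
gripper_width: 29.0
```

>>> drive_tool([
  [0.2,0,0,-0.02,0,0,0],
  [0.2,0,0,-0.06,0,0,0],
  [0.2,0,0,-0.1,0,0,0],
  [0.2,0,0,-0.14,0,0,0],
  [0.2,0,0,-0.18,0,0,0],
])

```text
clock: 5.95
ee_pos: [653.5, 200.3, 256.0]
orientation: [-180.0, 0.0, 94.0]
contact_force: [1.3, 0.8, -2.2]
gripper_width: 29.0
```

```bash
python3 - <<'E'
from h import *
plan([592.5,-57.8,260],[180,0,94.5])
E
```

```text
pose [653.5 200.3 256. ] [-1.7998e+02  1.0000e-02  9.3950e+01] F [ 1.3  0.8 -2.2] w 29.0 t 5.95
shift [-0.2532 -0.0786 -0.0039] turn [-0.0004  0.0001 -0.0096]
```

>>> drive_tool([
  [0.2,-0.025,-0.0078,0,0,0,0],
  [0.2,-0.06,-0.0186,0,0,0,0],
  [0.2,-0.1,-0.031,0,0,0,0],
  [0.2,-0.14,-0.0434,0,0,0,0],
  [0.2,-0.18,-0.0559,0,0,0,-0.01],
])

```text
clock: 6.45
ee_pos: [609.7, 15.5, 254.4]
orientation: [-180.0, 0.0, 94.5]
contact_force: [0.2, -0.2, -0.1]
gripper_width: 28.9
```

>>> drive_tool([
  [0.2,-0.03,-0.0093,0,0,0,0],
  [0.2,-0.055,-0.017,0,0,0,0],
  [0.2,-0.073,-0.0227,0,0,0,0],
  [0.2,-0.073,-0.0227,0,0,0,0],
  [0.2,-0.073,-0.0227,0,0,0,0],
])

```text
clock: 6.95
ee_pos: [593.5, -57.7, 254.5]
orientation: [-180.0, -0.0, 94.5]
contact_force: [0.5, 0.6, -1.8]
gripper_width: 28.9
```

```bash
python3 - <<'E'
from h import *
plan([592.5,-57.8,160],[180,0,94.5])
s=cap('scene','s2.png');t=cap('top','t2.png');w=cap('wrist','w2.png')
a=cv2.resize(cv2.imread('pics/s2.png')[120:380,90:390],None,fx=1.5,fy=1.5)
b=cv2.resize(cv2.imread('pics/w2.png')[100:430,150:480],None,fx=1.18,fy=1.18)
o=np.zeros((400,a.shape[1]+b.shape[1],3),np.uint8);o[:a.shape[0],:a.shape[1]]=a;o[:b.shape[0],a.shape[1]:]=b[:400]
cv2.imwrite('pics/m2.png',o[:, :800]);print(o.shape)
E
```

```text
pose [593.5 -57.7 254.5] [-1.7999e+02 -1.0000e-02  9.4480e+01] F [ 0.5  0.6 -1.8] w 28.9 t 6.95
shift [-0.0001 -0.001   0.0945] turn [-0.0001 -0.0002 -0.0004]
(400, 839, 3)
```

View pics/m2.png

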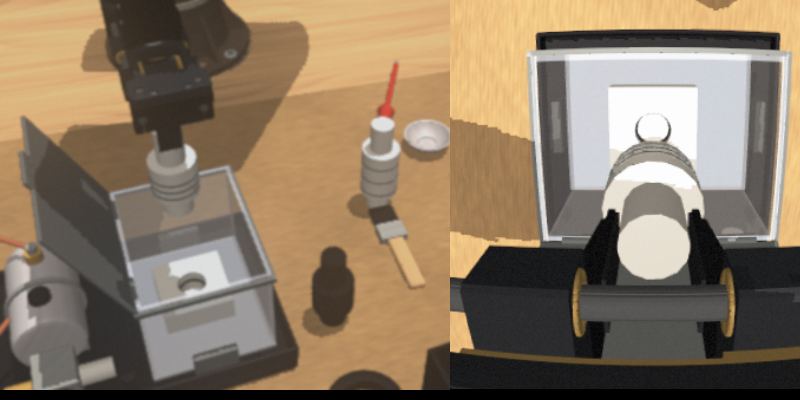

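The cartridge is held upright over the tank. In wrist pixels the bore is at about (322,208) and the held neck top at about (322,308).

```bash
python3 - <<'E'
from h import *
w=load('w2.png'); g=cv2.cvtColor(w['pixels'],cv2.COLOR_RGB2GRAY)
print('bore',onz(w,150+203/1.18,100+127.5/1.18,54,True),'neck',onz(w,150+203/1.18,100+246/1.18,290,True))
# bore: dark/edge pixels within boss
x0,y0=322,208
r=g[y0-22:y0+22,x0-26:x0+26]; th=(r<225).astype(np.uint8)
n,l,st,ce=cv2.connectedComponentsWithStats(th)
for i in range(1,n): 
    if st[i,4]>6: print(st[i]+[x0-26,y0-22,0,0,0])
for row in r[:, ::2]: print(''.join('#' if v<150 else '+' if v<225 else '.' for v in row))
E
```

```text
bore [593.99748329 -53.81669184  54.        ] neck [594.24686825 -55.30426403 290.        ]
[296 197  51  33 551]
..........................
..........................
..........................
..........................
..........................
..........................
..........................
..........................
..........................
..........................
...........+...+..........
..........................
.................+........
........+.........+.......
..................+.......
.......+...........+......
.......+...........+......
......+............+......
......#............+......
......#............++.....
......#............+#.....
......#.............#.....
......#.............#.....
......#.............#.....
.....+#.............#.....
.....+#.............#.....
......#............+#.....
......#............##.....
......#+...........##.....
......##...........#+.....
......+#+.........+#+.....
......+##+.......+##......
.......###+.....+###......
.......+##+++++++##+......
.......+#######++##+......
.......+###########++.....
.....++######+######++....
....+####++##+++++###+....
....###++#########+###++..
...##++#############+##+..
..+#+####++++++++####+##..
..#+###++##++++++++###+#+.
.+#+#+++##########++++###.
+++##++###++++++#####+###+
```

>>> drive_tool([
  [0.2,0,-0.0002,0.025,0,0,0],
  [0.2,0,-0.0002,0.06,0,0,0],
  [0.2,0,-0.0002,0.095,0,0,0],
  [0.2,0,-0.0002,0.115,0,0,0],
  [0.2,0,-0.0002,0.12,0,0,0],
], force=50)

```text
clock: 7.6
ee_pos: [592.6, -56.7, 132.3]
orientation: [-179.8, -0.1, 94.6]
contact_force: [-0.5, 0.3, -1.6]
gripper_width: 29.2
```

>>> drive_tool([
  [0.2,0,0,0.001,0,0,0],
  [0.2,0,0,0.002,0,0,0],
  [0.2,0,0,0.003,0,0,0],
  [0.2,0,0,0.004,0,0,0],
  [0.2,0,0,0.004,0,0,0],
])

```text
clock: 8.1
ee_pos: [593.5, -57.7, 131.0]
orientation: [180.0, 0.0, 94.5]
contact_force: [-0.3, -0.8, -0.4]
gripper_width: 29.1
```

>>> drive_tool([
  [0.2,0,0,0.001,0,0,0],
  [0.2,0,0,0.002,0,0,0],
  [0.2,0,0,0.003,0,0,0],
  [0.2,0,0,0.003,0,0,0],
])

```text
clock: 8.5
ee_pos: [593.3, -57.7, 127.3]
orientation: [-180.0, 0.0, 94.5]
contact_force: [0.4, -0.8, -0.9]
gripper_width: 28.8
```

>>> drive_tool([
  [0.2,0,0,0.001,0,0,0],
  [0.2,0,0,0.002,0,0,0],
  [0.2,0,0,0.002,0,0,0],
])

```text
clock: 8.8
ee_pos: [593.3, -57.7, 125.3]
orientation: [-180.0, 0.0, 94.5]
contact_force: [-0.5, -0.3, -1.8]
gripper_width: 29.2
```

>>> drive_tool([
  [0.2,0,0,0.001,0,0,0],
  [0.2,0,0,0.002,0,0,0],
  [0.2,0,0,0.003,0,0,0],
  [0.2,0,0,0.003,0,0,0],
])

```text
clock: 9.2
ee_pos: [593.3, -57.7, 122.3]
orientation: [-180.0, -0.0, 94.5]
contact_force: [-0.4, -0.0, -1.3]
gripper_width: 29.0
```

>>> drive_tool([
  [0.2,0,0,0.001,0,0,0],
  [0.2,0,0,0.002,0,0,0],
  [0.2,0,0,0.003,0,0,0],
  [0.2,0,0,0.004,0,0,0],
])

```text
clock: 9.6
ee_pos: [593.6, -57.7, 118.6]
orientation: [180.0, 0.0, 94.5]
contact_force: [0.2, 0.6, 1.7]
gripper_width: 29.1
```

>>> drive_tool([
  [0.2,0,0,0.0015,0,0,0],
  [0.2,0,0,0.003,0,0,0],
  [0.2,0,0,0.0045,0,0,0],
  [0.2,0,0,0.006,0,0,0],
])

```text
clock: 10.0
ee_pos: [593.6, -57.7, 112.5]
orientation: [180.0, 0.0, 94.5]
contact_force: [1.3, -0.2, 3.2]
gripper_width: 28.7
```

>>> drive_tool([
  [0.2,0,0,0.0015,0,0,0],
  [0.2,0,0,0.003,0,0,0],
  [0.2,0,0,0.0045,0,0,0],
  [0.2,0,0,0.006,0,0,0],
])

```text
clock: 10.4
ee_pos: [593.5, -57.7, 106.4]
orientation: [180.0, 0.0, 94.5]
contact_force: [0.5, 1.2, 3.0]
gripper_width: 28.6
```

>>> drive_tool([
  [0.2,0,0,0.0005,0,0,0],
  [0.2,0,0,0.001,0,0,0],
  [0.2,0,0,0.0015,0,0,0],
  [0.2,0,0,0.0015,0,0,0],
])

```text
clock: 10.8
ee_pos: [593.4, -57.7, 104.8]
orientation: [-180.0, 0.0, 94.5]
contact_force: [1.0, -0.6, 0.1]
gripper_width: 28.8
```

>>> drive_tool([
  [0.2,0,0,0.0005,0,0,0],
  [0.2,0,0,0.001,0,0,0],
  [0.2,0,0,0.0015,0,0,0],
  [0.2,0,0,0.002,0,0,0],
  [0.2,0,0,0.002,0,0,0],
])

```text
clock: 11.3
ee_pos: [593.4, -57.7, 103.4]
orientation: [180.0, 0.0, 94.5]
contact_force: [-0.3, 0.5, 6.2]
gripper_width: 28.8
```

>>> drive_tool([
  [0.2,0,0,0.001,0,0,0],
  [0.2,0,0,0.002,0,0,0],
  [0.2,0,0,0.002,0,0,0],
])

```text
clock: 11.6
ee_pos: [593.6, -57.6, 103.3]
orientation: [179.9, 0.0, 94.5]
contact_force: [-6.5, 2.3, 25.8]
gripper_width: 29.0
```

Hard stop at TCP z 103.3, where the shoulder should seat, with 26 N. It's home, so I'll relax, release and rise.

>>> drive_tool([
  [0.2,0,0,-0.001,0,0,0],
  [0.2,0,0,-0.002,0,0,0],
  [0.5,0,0,-0.0025,0,0,0],
  [0.7,0,0,-0.0025,0,0,0],
  [0.7,0,0,-0.0025,0,0,0],
])

```text
clock: 12.1
ee_pos: [593.1, -57.7, 103.1]
orientation: [-179.9, -0.0, 94.5]
contact_force: [0.5, 0.1, 0.1]
gripper_width: 47.7
```

>>> drive_tool([
  [0.7,0,0,-0.0005,0,0,0],
  [0.7,0,0,-0.0005,0,0,0],
  [0.7,0,0,-0.0005,0,0,0],
])

```text
clock: 12.4
ee_pos: [593.4, -57.7, 103.9]
orientation: [-180.0, 0.0, 94.5]
contact_force: [-0.2, 0.7, 0.1]
gripper_width: 65.7
```

>>> drive_tool([
  [0.7,0,0,-0.04,0,0,0],
  [0.7,0,0,-0.09,0,0,0],
  [0.7,0,0,-0.14,0,0,0],
  [0.7,0,0,-0.19,0,0,0],
  [0.7,0,0,-0.24,0,0,0],
])

```text
clock: 12.9
ee_pos: [592.9, -57.6, 346.3]
orientation: [180.0, 0.0, 94.5]
contact_force: [0.1, 0.3, -0.7]
gripper_width: 66.3
```

```bash
python3 - <<'E'
from h import *
c,sn=np.cos(np.radians(4.5)),np.sin(np.radians(4.5))
P=lambda x,y,z:[596+c*x-sn*y,-54+sn*x+c*y,z]
plan(P(-40,-195,345),[180,0,94.5]); print(P(-40,-195,345),P(-40,-70,0))
s=cap('scene','s3.png');w=cap('wrist','w3.png')
a=cv2.resize(cv2.imread('pics/s3.png')[170:380,90:290],None,fx=2,fy=2)
b=cv2.resize(cv2.imread('pics/w3.png')[100:400,140:500],None,fx=1.1,fy=1.1)
o=np.zeros((430,800,3),np.uint8);o[:a.shape[0],:400]=a;o[:b.shape[0],400:400+b.shape[1]]=b
cv2.imwrite('pics/m3.png',o)
E
```

```text
pose [592.9 -57.6 346.3] [1.7999e+02 1.0000e-02 9.4530e+01] F [ 0.1  0.3 -0.7] w 66.3 t 12.9
shift [-0.1917 -0.0367  0.0013] turn [0.0002 0.0001 0.0005]
[np.float64(571.4228303176046), np.float64(-251.53724390707373), 345] [np.float64(561.615443351624), np.float64(-126.92257719043276), 0]
```

View pics/m3.png

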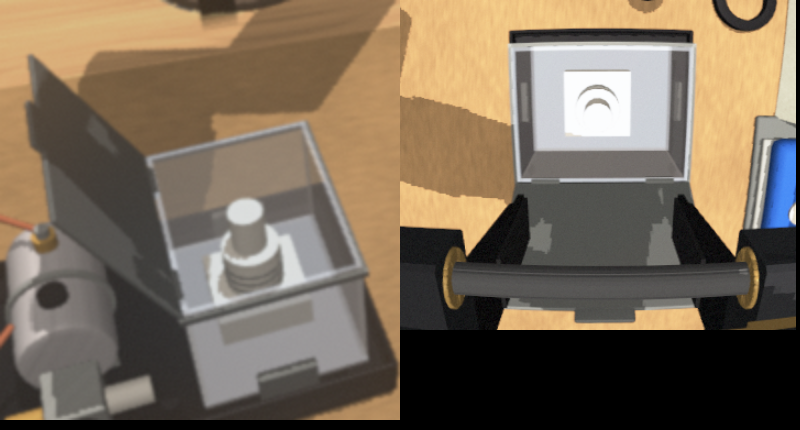

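The cartridge stands upright in the boss, below the rim line. Next the gripper closes and goes over and behind the lid.

>>> drive_tool([
  [0,-0.03,-0.0072,0,0,0,0],
  [0,-0.07,-0.0147,0,0,0,0],
  [0,-0.115,-0.022,0,0,0,0],
  [0,-0.16,-0.0294,0,0,0,0],
  [0,-0.192,-0.0367,0,0,0,0],
], force=30)

```text
clock: 13.5
ee_pos: [571.4, -254.5, 343.2]
orientation: [-180.0, -0.0, 94.5]
contact_force: [1.1, 1.2, -0.1]
gripper_width: 32.1
```

>>> drive_tool([
  [0,0,0,0,0,0,0],
  [0,0,0,0,0,0,0],
  [0,0,0,0.035,0,0,0],
  [0,0,0,0.07,0,0,0],
  [0,0,0,0.1,0,0,0],
])

```text
clock: 14.0
ee_pos: [571.9, -250.2, 242.5]
orientation: [-180.0, -0.0, 94.6]
contact_force: [0.4, -0.3, -0.2]
gripper_width: 0.2
```

```bash
python3 - <<'E'
from h import *
s=load('s3.png'); print('neck top at z139',onz(s,90+244/2,170+208/2,139))
plan([571.4,-251.5,246],[180,0,94.5])
E
```

```text
neck top at z139 [589.54215098 -57.91111747 139.        ]
pose [ 571.9 -250.2  242.5] [-1.7999e+02 -2.0000e-02  9.4610e+01] F [ 0.4 -0.3 -0.2] w 0.2 t 14.0
shift [-0.0012 -0.0006 -0.0035] turn [-0.0002 -0.0003  0.002 ]
```

>>> drive_tool([
  [0,0.015,0,0,0,0,0],
  [0,0.03,0,0,0,0,0],
  [0,0.045,0,0,0,0,0],
  [0,0.06,0,0,0,0,0],
  [0,0.075,0,0,0,0,0],
])

```text
clock: 14.5
ee_pos: [566.3, -175.7, 245.4]
orientation: [179.9, 0.1, 94.6]
contact_force: [1.3, -0.7, 0.6]
gripper_width: 0.3
```

>>> drive_tool([
  [0,0.015,0,0,0,0,0],
  [0,0.03,0,0,0,0,0],
  [0,0.045,0,0,0,0,0],
  [0,0.06,0,0,0,0,0],
  [0,0.075,0,0,0,0,0],
])

```text
clock: 15.0
ee_pos: [559.9, -101.2, 243.9]
orientation: [-180.0, -0.0, 94.5]
contact_force: [0.4, -1.1, -0.3]
gripper_width: 0.5
```

>>> drive_tool([
  [0,0.013,0,0,0,0,0],
  [0,0.026,0,0,0,0,0],
  [0,0.039,0,0,0,0,0],
  [0,0.05,0,0,0,0,0],
  [0,0.056,0,0,0,0,0],
])

```text
clock: 15.5
ee_pos: [555.6, -45.5, 244.1]
orientation: [180.0, -0.0, 94.6]
contact_force: [0.3, -0.5, -0.5]
gripper_width: 0.2
```

```bash
python3 - <<'E'
from h import *
plan([560,-80,246],[180,0,94.5])
s=cap('scene','s4.png')
cv2.imwrite('pics/m4.png',cv2.resize(cv2.imread('pics/s4.png')[120:380,60:330],None,fx=1.8,fy=1.8))
E
```

```text
pose [555.6 -45.5 244.1] [180.    -0.    94.56] F [ 0.3 -0.5 -0.5] w 0.2 t 15.5
shift [-0.0348  0.0016 -0.0019] turn [ 0.     -0.0001  0.001 ]
```

View pics/m4.png

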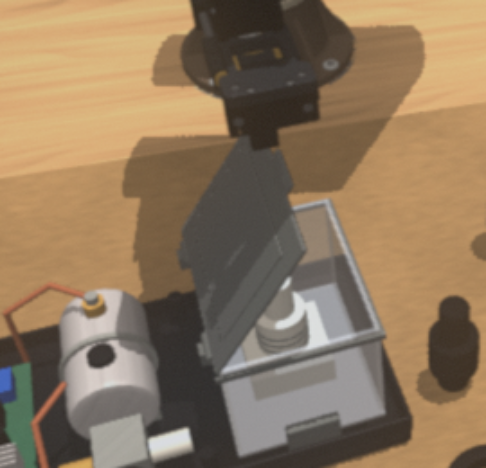

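The lid has passed upright and is at about 45°, with the finger on its outer face. Now I press straight down.

>>> drive_tool([
  [0,0,0,0.012,0,0,0],
  [0,0,0,0.026,0,0,0],
  [0,0,0,0.04,0,0,0],
  [0,0,0,0.054,0,0,0],
  [0,0,0,0.066,0,0,0],
])

```text
clock: 16.05
ee_pos: [555.7, -46.9, 177.2]
orientation: [-180.0, 0.0, 94.5]
contact_force: [-0.3, -0.1, -0.5]
gripper_width: 0.5
```

>>> drive_tool([
  [0,0,0,0.006,0,0,0],
  [0,0,0,0.012,0,0,0],
  [0,0,0,0.018,0,0,0],
  [0,0,0,0.02,0,0,0],
  [0,0,0,0.022,0,0,0],
])

```text
clock: 16.55
ee_pos: [555.8, -46.7, 156.1]
orientation: [180.0, 0.0, 94.5]
contact_force: [-0.6, 0.4, 0.3]
gripper_width: 0.7
```

>>> drive_tool([
  [0,0,0,0.001,0,0,0],
  [0,0,0,0.002,0,0,0],
  [0,0,0,0.003,0,0,0],
  [0,0,0,0.004,0,0,0],
])

```text
clock: 16.95
ee_pos: [555.7, -46.6, 152.1]
orientation: [180.0, 0.0, 94.5]
contact_force: [0.0, -0.6, 0.6]
gripper_width: 0.6
```

>>> drive_tool([
  [0,0,0,0.001,0,0,0],
  [0,0,0,0.002,0,0,0],
  [0,0,0,0.002,0,0,0],
])

```text
clock: 17.25
ee_pos: [555.7, -46.7, 149.9]
orientation: [-180.0, 0.0, 94.5]
contact_force: [-0.4, -0.0, 0.8]
gripper_width: 0.5
```

>>> drive_tool([
  [0,0,0,0.001,0,0,0],
  [0,0,0,0.002,0,0,0],
  [0,0,0,0.002,0,0,0],
])

```text
clock: 17.55
ee_pos: [555.7, -46.6, 147.9]
orientation: [-180.0, 0.0, 94.5]
contact_force: [1.1, -0.4, 0.2]
gripper_width: 0.7
```

```bash
python3 - <<'E'
from h import *
plan([555.7,-46.7,240],[180,0,94.5])
s=cap('scene','s5.png')
cv2.imwrite('pics/m5.png',cv2.resize(cv2.imread('pics/s5.png')[120:380,60:330],None,fx=1.8,fy=1.8))
E
```

```text
pose [555.7 -46.6 147.9] [-179.99    0.     94.52] F [ 1.1 -0.4  0.2] w 0.7 t 17.55
shift [-0.0001  0.     -0.0921] turn [-0.0002  0.      0.0004]
```

View pics/m5.png

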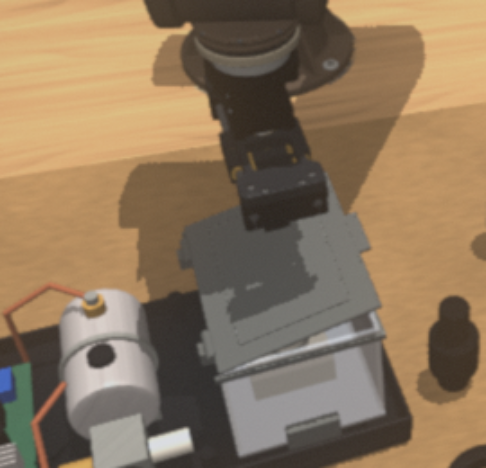

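The lid is within a few degrees of shut, with a small gap left at the free edge (about (380,320)). I'll move the contact toward the free edge to press it fully home.

>>> drive_tool([
  [0,0,0,0.001,0,0,0],
  [0,0,0,0.002,0,0,0],
  [0,0,0,0.002,0,0,0],
])

```text
clock: 17.9
ee_pos: [555.7, -46.6, 145.9]
orientation: [-180.0, 0.0, 94.5]
contact_force: [0.0, 0.2, -0.2]
gripper_width: 0.3
```

```bash
python3 - <<'E'
from h import *
s=cap('scene','s6.png');w=cap('wrist','w6.png')
a=cv2.resize(cv2.imread('pics/s6.png')[190:340,130:300],None,fx=2.35,fy=2.35)
b=cv2.resize(cv2.imread('pics/w6.png'),None,fx=.62,fy=.62)
o=np.zeros((400,800,3),np.uint8);o[:a.shape[0],:a.shape[1]]=a;o[:b.shape[0],400:400+b.shape[1]]=b
cv2.imwrite('pics/m6.png',o)
E
```

View pics/m6.png

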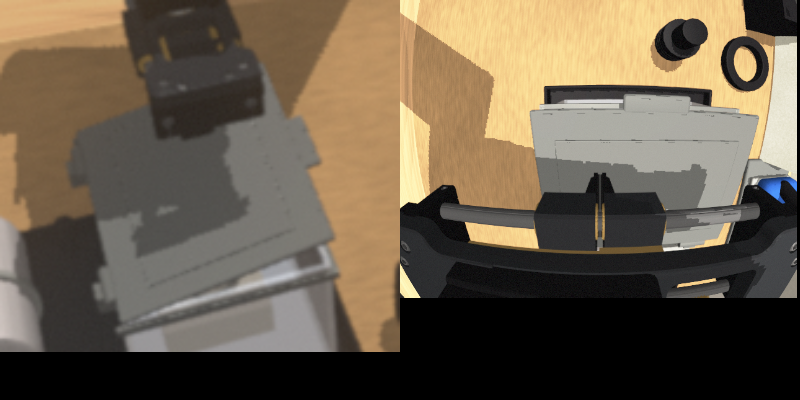

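```bash
python3 - <<'E'
from h import *
s=load('s6.png');w=load('w6.png')
S=lambda x,y:ray(s,130+x/2.35,190+y/2.35)
W=lambda x,y:ray(w,(x-400)/.62,y/.62,True)
print('free +x corner',two(S(332,238),W(757,114)))
print('free -x corner',two(S(270,68),W(531,110)))
print('hinge +x',onz(s,130+118/2.35,190+322/2.35,150))
def pf(c,X):
    x=c['R']@np.array(X,float)+c['t']; th=np.arctan2(np.hypot(x[0],x[1]),x[2]); K=c['camera_matrix']; return K[0,0]*th*x[:2]/np.hypot(x[0],x[1])+K[:2,2]
q=pf(w,[555.7,-46.6,146])*.62+[400,0]; print('tip proj in composite',q)
E
```

```text
free +x corner (array([683.66861777,  25.65420176, 174.87775562]), np.float64(4.302605266683382))
free -x corner (array([500.47510379,  13.59585135, 170.10696314]), np.float64(4.2970347125788))
hinge +x [ 695.86954485 -118.39080476  150.        ]
tip proj in composite [598.97159065 175.21761748]
```

By triangulation the free edge is still about 22 mm above shut. I'll lift, move out near the free edge and press there, watching the force.

>>> drive_tool([
  [0,0,0,-0.015,0,0,0],
  [0,0,0,-0.04,0,0,0],
  [0,0.02,0,-0.05,0,0,0],
  [0,0.04,0,-0.05,0,0,0],
  [0,0.04,0,-0.05,0,0,0],
])

```text
clock: 18.5
ee_pos: [552.4, -5.3, 196.4]
orientation: [180.0, 0.0, 94.6]
contact_force: [-0.8, -0.8, -0.3]
gripper_width: 0.7
```

```bash
python3 - <<'E'
from h import *
plan([555.7,-7,160],[180,0,94.5])
s=cap('scene','s7.png')
a=load('s6.png')['pixels'].astype(int);b=s['pixels'].astype(int)
d=np.abs(a-b).sum(2)
print('diff at lid +x near edge region',d[275:330,180:275].mean(), 'table ref',d[380:420,100:200].mean())
# gray profile across near lid edge at col 265
for f in('s5.png','s6.png','s7.png'): print(f,load(f)['pixels'][280:312,262].mean(1).round().astype(int).tolist())
E
```

```text
pose [552.4  -5.3 196.4] [179.97   0.    94.62] F [-0.8 -0.8 -0.3] w 0.7 t 18.5
shift [-0.002   0.0032  0.0364] turn [0.0006 0.     0.0021]
diff at lid +x near edge region 13.884019138755981 table ref 4.2005
s5.png [121, 119, 120, 120, 119, 121, 121, 120, 121, 120, 120, 121, 115, 102, 85, 79, 80, 84, 81, 84, 82, 84, 93, 124, 150, 140, 111, 92, 92, 81, 77, 91]
s6.png [121, 121, 120, 122, 120, 122, 121, 120, 121, 120, 121, 122, 122, 119, 105, 86, 76, 80, 82, 82, 82, 84, 92, 123, 150, 140, 110, 93, 91, 80, 78, 90]
s7.png [118, 119, 119, 119, 119, 119, 120, 120, 119, 120, 120, 119, 119, 117, 104, 84, 76, 79, 81, 80, 84, 82, 91, 123, 149, 139, 110, 92, 92, 82, 77, 90]
```

>>> drive_tool([
  [0,0,0,0.012,0,0,0],
  [0,0,0,0.022,0,0,0],
  [0,0,0,0.03,0,0,0],
  [0,0,0,0.036,0,0,0],
  [0,0,0,0.038,0,0,0],
])

```text
clock: 19.05
ee_pos: [552.3, -7.0, 157.0]
orientation: [-179.9, -0.0, 94.5]
contact_force: [-0.3, -0.0, 0.1]
gripper_width: 0.1
```

>>> drive_tool([
  [0,0,0,0.002,0,0,0],
  [0,0,0,0.003,0,0,0],
  [0,0,0,0.004,0,0,0],
  [0,0,0,0.005,0,0,0],
  [0,0,0,0.005,0,0,0],
])

```text
clock: 19.55
ee_pos: [552.6, -6.7, 153.1]
orientation: [180.0, 0.0, 94.5]
contact_force: [0.8, -0.5, -1.3]
gripper_width: 0.2
```

```bash
python3 - <<'E'
from h import *
s=cap('scene','s8.png')
for f in('s7.png','s8.png'): print(f,load(f)['pixels'][280:312,262].mean(1).round().astype(int).tolist())
plan([555.7,-7,150])
E
```

```text
s7.png [118, 119, 119, 119, 119, 119, 120, 120, 119, 120, 120, 119, 119, 117, 104, 84, 76, 79, 81, 80, 84, 82, 91, 123, 149, 139, 110, 92, 92, 82, 77, 90]
s8.png [119, 120, 119, 119, 120, 119, 119, 119, 119, 118, 120, 119, 119, 118, 110, 90, 79, 78, 81, 83, 81, 82, 93, 123, 148, 139, 110, 94, 89, 79, 75, 89]
pose [552.6  -6.7 153.1] [1.7999e+02 1.0000e-02 9.4530e+01] F [ 0.1 -0.5 -0.3] w 0.5 t 19.6
shift [-0.0005  0.0031  0.0031] turn [0. 0. 0.]
```

The lid moves with the finger, but contact is about 16 mm above the reported TCP. I'll keep pressing in small steps until a firm stop.

>>> drive_tool([
  [0,0,0,0.0015,0,0,0],
  [0,0,0,0.003,0,0,0],
  [0,0,0,0.0045,0,0,0],
  [0,0,0,0.006,0,0,0],
  [0,0,0,0.006,0,0,0],
])

```text
clock: 20.1
ee_pos: [552.5, -6.8, 146.8]
orientation: [-180.0, 0.0, 94.5]
contact_force: [-0.1, -0.0, 0.3]
gripper_width: -0.1
```

```bash
python3 - <<'E'
from h import *
s=cap('scene','s9.png')
for f in('s8.png','s9.png'): print(f,load(f)['pixels'][280:312,262].mean(1).round().astype(int).tolist())
plan([555.7,-7,150])
E
```

```text
s8.png [119, 120, 119, 119, 120, 119, 119, 119, 119, 118, 120, 119, 119, 118, 110, 90, 79, 78, 81, 83, 81, 82, 93, 123, 148, 139, 110, 94, 89, 79, 75, 89]
s9.png [119, 120, 121, 120, 121, 120, 119, 120, 120, 120, 120, 121, 120, 120, 119, 120, 118, 103, 85, 77, 80, 82, 92, 124, 148, 140, 109, 91, 92, 81, 77, 90]
pose [552.5  -6.8 146.9] [-179.98    0.     94.53] F [ 0.5 -0.1 -0.2] w 0.5 t 20.15
shift [-0.0005  0.0032 -0.0031] turn [0. 0. 0.]
```

>>> drive_tool([
  [0,0,0,0.001,0,0,0],
  [0,0,0,0.002,0,0,0],
  [0,0,0,0.003,0,0,0],
  [0,0,0,0.004,0,0,0],
  [0,0,0,0.004,0,0,0],
])

```text
clock: 20.65
ee_pos: [552.5, -6.8, 142.9]
orientation: [-180.0, 0.0, 94.5]
contact_force: [0.2, 0.1, -0.6]
gripper_width: 0.6
```

>>> drive_tool([
  [0,0,0,0.001,0,0,0],
  [0,0,0,0.002,0,0,0],
  [0,0,0,0.003,0,0,0],
  [0,0,0,0.003,0,0,0],
])

```text
clock: 21.05
ee_pos: [552.5, -6.8, 139.9]
orientation: [-180.0, 0.0, 94.5]
contact_force: [0.3, -0.2, 1.4]
gripper_width: 1.1
```

```bash
python3 - <<'E'
from h import *
s=cap('scene','s10.png')
for f in('s10.png',): print(f,load(f)['pixels'][280:312,262].mean(1).round().astype(int).tolist())
plan([555.7,-7,150])
E
```

```text
s10.png [119, 120, 121, 120, 119, 119, 120, 119, 120, 121, 118, 122, 121, 121, 120, 122, 120, 121, 121, 115, 101, 83, 89, 121, 148, 139, 110, 90, 89, 80, 75, 91]
pose [552.5  -6.8 139.9] [-179.99    0.     94.52] F [1.2 0.4 0.1] w 0.3 t 21.1
shift [-0.0005  0.0032 -0.0101] turn [0. 0. 0.]
```

>>> drive_tool([
  [0,0,0,0.001,0,0,0],
  [0,0,0,0.002,0,0,0],
  [0,0,0,0.003,0,0,0],
  [0,0,0,0.003,0,0,0],
])

```text
clock: 21.5
ee_pos: [552.5, -6.8, 136.8]
orientation: [-180.0, 0.0, 94.5]
contact_force: [-0.2, 0.4, 0.4]
gripper_width: 0.3
```

>>> drive_tool([
  [0,0,0,0.001,0,0,0],
  [0,0,0,0.002,0,0,0],
  [0,0,0,0.002,0,0,0],
])

```text
clock: 21.8
ee_pos: [552.5, -6.8, 134.9]
orientation: [-180.0, 0.0, 94.5]
contact_force: [-0.9, 0.3, -0.4]
gripper_width: 0.5
```

```bash
python3 - <<'E'
from h import *
s=cap('scene','s11.png')
for f in('s11.png',): print(f,load(f)['pixels'][280:312,262].mean(1).round().astype(int).tolist())
plan([555.7,-7,150])
E
```

```text
s11.png [120, 120, 120, 121, 121, 120, 120, 121, 119, 120, 120, 120, 120, 120, 121, 120, 121, 120, 120, 120, 121, 117, 103, 104, 141, 137, 109, 89, 90, 79, 76, 89]
pose [552.5  -6.8 134.9] [-179.99    0.     94.53] F [-0.5 -0.3  0.2] w 0.6 t 21.85
shift [-0.0005  0.0031 -0.0151] turn [0. 0. 0.]
```

>>> drive_tool([
  [0,0,0,0.001,0,0,0],
  [0,0,0,0.002,0,0,0],
  [0,0,0,0.003,0,0,0],
  [0,0,0,0.003,0,0,0],
])

```text
clock: 22.25
ee_pos: [552.5, -6.8, 131.9]
orientation: [-180.0, 0.0, 94.5]
contact_force: [0.5, 0.1, 1.1]
gripper_width: 0.8
```

>>> drive_tool([
  [0,0,0,0.001,0,0,0],
  [0,0,0,0.002,0,0,0],
  [0,0,0,0.002,0,0,0],
])

```text
clock: 22.55
ee_pos: [552.5, -6.8, 129.9]
orientation: [-180.0, 0.0, 94.5]
contact_force: [-0.7, -0.4, -0.3]
gripper_width: 0.4
```

```bash
python3 - <<'E'
from h import *
s=cap('scene','s12.png')
for f in('s12.png',): print(f,load(f)['pixels'][280:312,262].mean(1).round().astype(int).tolist())
plan([555.7,-7,150])
E
```

```text
s12.png [120, 122, 120, 122, 120, 121, 121, 121, 122, 121, 122, 120, 122, 119, 120, 121, 121, 119, 121, 121, 119, 122, 122, 118, 105, 90, 94, 90, 89, 78, 76, 89]
pose [552.5  -6.8 129.9] [-179.99    0.     94.52] F [-0.6  0.2 -0.3] w 0.2 t 22.6
shift [-0.0005  0.0032 -0.0201] turn [0. 0. 0.]
```

```bash
python3 - <<'E'
from h import *
s=load('s12.png')
c,sn=np.cos(np.radians(4.5)),np.sin(np.radians(4.5))
P=lambda x,y,z:[596+c*x-sn*y,-54+sn*x+c*y,z]
for z in(145,150,152):
    q=np.array([proj(s,P(93,y,z)) for y in np.arange(20,80,2)]); print(z,np.interp(262,q[:,0],q[:,1]))
for f in('s3.png','s12.png'):
  print(f,[load(f)['pixels'][290:330,u].mean(1).round().astype(int).tolist() for u in (200,)])
E
```

```text
145 306.54164256047505
150 304.4047415272717
152 303.5453388789371
s3.png [[179, 186, 191, 190, 180, 187, 206, 207, 209, 209, 208, 210, 219, 221, 220, 210, 198, 173, 157, 163, 156, 153, 153, 152, 152, 163, 192, 208, 220, 221, 221, 219, 189, 141, 104, 102, 83, 85, 119, 152]]
s12.png [[120, 119, 118, 119, 119, 118, 118, 118, 118, 118, 118, 120, 119, 118, 119, 118, 121, 119, 119, 120, 114, 109, 111, 119, 120, 119, 119, 120, 119, 120, 118, 112, 92, 88, 91, 101, 81, 78, 105, 128]]
```

>>> drive_tool([
  [0,0,0,0.001,0,0,0],
  [0,0,0,0.002,0,0,0],
  [0,0,0,0.002,0,0,0],
])

```text
clock: 22.9
ee_pos: [552.6, -6.7, 128.2]
orientation: [180.0, 0.0, 94.5]
contact_force: [-0.8, -0.6, 1.8]
gripper_width: 0.4
```

>>> drive_tool([
  [0,0,0,0.0007,0,0,0],
  [0,0,0,0.0014,0,0,0],
  [0,0,0,0.002,0,0,0],
  [0,0,0,0.002,0,0,0],
])

```text
clock: 23.3
ee_pos: [552.7, -6.7, 127.8]
orientation: [179.9, 0.0, 94.5]
contact_force: [-6.1, 1.4, 21.2]
gripper_width: 0.1
```

```bash
python3 - <<'E'
from h import *
s=cap('scene','s13.png')
for f in('s13.png',): print(f,load(f)['pixels'][280:312,262].mean(1).round().astype(int).tolist())
plan([555.7,-7,150])
E
```

```text
s13.png [116, 121, 121, 121, 120, 120, 121, 121, 120, 119, 122, 120, 121, 121, 120, 120, 120, 120, 120, 120, 121, 120, 122, 120, 114, 99, 85, 94, 93, 80, 75, 88]
pose [552.7  -6.7 127.8] [1.7991e+02 3.0000e-02 9.4530e+01] F [-6.9  1.3 20.9] w 0.5 t 23.35
shift [-0.0005  0.003  -0.0222] turn [0. 0. 0.]
```

Firm stop at about 21 N, and the lid edge row (304.5) matches the shut prediction (304). I'll retreat straight up and check.

>>> drive_tool([
  [0,0,0,-0.002,0,0,0],
  [0,0,0,-0.01,0,0,0],
  [0,0,0,-0.04,0,0,0],
  [0,0,0,-0.08,0,0,0],
  [0,0,0,-0.12,0,0,0],
])

```text
clock: 23.85
ee_pos: [552.3, -6.8, 247.4]
orientation: [-179.9, -0.0, 94.5]
contact_force: [-0.4, -0.4, 0.0]
gripper_width: 0.4
```

>>> drive_tool([
  [0,0,0,-0.04,0,0,0],
  [0,0,0,-0.08,0,0,0],
  [0,0,0,-0.1,0,0,0],
  [0,0,0,-0.1,0,0,0],
])

```text
clock: 24.25
ee_pos: [553.2, -6.8, 349.2]
orientation: [179.7, 0.1, 94.5]
contact_force: [0.1, 0.6, 0.1]
gripper_width: 0.1
```

```bash
python3 - <<'E'
from h import *
s=cap('scene','s14.png');t=cap('top','t14.png');w=cap('wrist','w14.png')
print(load('s14.png')['pixels'][280:312,262].mean(1).round().astype(int).tolist())
plan([555.7,-7,150])
a=cv2.resize(cv2.imread('pics/s14.png')[150:350,100:400],None,fx=1.33,fy=1.33)
b=cv2.resize(cv2.imread('pics/w14.png'),None,fx=.62,fy=.62)
d=cv2.resize(cv2.imread('pics/s14.png')[190:340,130:300],None,fx=2,fy=2)
e=cv2.resize(cv2.imread('pics/t14.png')[90:350,130:530],None,fx=1,fy=1)
o=np.zeros((600,800,3),np.uint8)
for im,y,x in((a,0,0),(b,0,400),(d,300,0),(e,300,400)): o[y:y+im.shape[0],x:x+im.shape[1]]=im[:600-y,:800-x]
cv2.imwrite('pics/m14.png',o)
E
```

```text
[120, 120, 120, 120, 118, 119, 119, 120, 120, 120, 120, 120, 118, 119, 119, 119, 119, 120, 119, 119, 119, 119, 119, 120, 113, 96, 83, 94, 92, 80, 75, 87]
pose [552.1  -6.7 344.9] [-1.799e+02 -1.000e-02  9.452e+01] F [-0.3  0.3  0.3] w 0.4 t 24.4
shift [-0.0006  0.0039  0.1949] turn [0. 0. 0.]
```

View pics/m14.png

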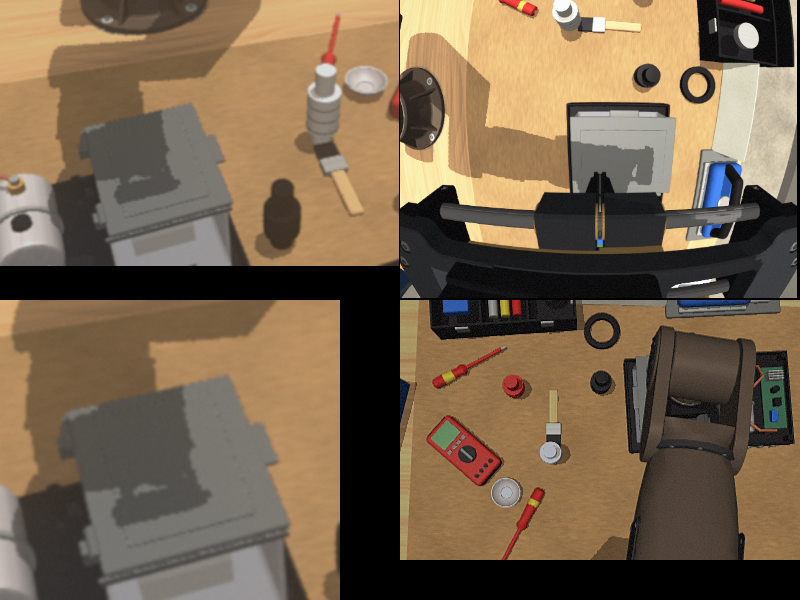

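The lid lies flat on the rim, and the tall cartridge, brush, tin and tools are where they were. The gripper is clear, so I'm handing in.

```bash
python3 -c "
from station import arm
print(arm.close_job(), arm.get_obs()['clock'])"
```

```text
the job is handed in; nothing more can be done
the job is handed in; nothing more can be done
```

The shorter cartridge is fully home in the tank socket and the lid is shut. The job was handed in at about 24.4 s, with the gripper empty and well clear above the station.

- **Cartridge choice:** its top triangulated to about 104–109 mm, against 138 mm for the other one. I gripped it by the neck.
- **Seating:** the spigot went into the bore on the first try, so no touch search was needed. It stopped hard at 26 N after going down about 71 mm less than I had lifted it plus the travel, which puts the shoulder on the boss as expected (reported tool-tip height 103.3 mm against 103.5 mm expected).
- **Lid:** it came down to a firm stop at about 21 N. The last picture shows it flat on the rim, with its edge within a pixel of the predicted shut position (304.5 against 304). It stayed there after I let go.
- **Other objects:** the tall cartridge, brush, screw tin, multimeter, screwdrivers and look-alikes appear unmoved in the final views.

**Checks that disagreed:**
- While pressing the lid, contact came about 16–23 mm above the reported tool-tip height. The reading was 128 mm at the stop, where the lid's top should be about 151 mm. I did not find out why, and judged the lid shut from the pictures and the firm stop.
- The force seal in the bore read only about 3–5 N while pressing, at or below the low end of the stated 5–20 N.

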